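# Put the woofer tray away and draw out the tweeter tray

### The arm

A 7-joint arm with a two-finger parallel gripper is mounted at the origin on the work surface. World frame = base frame: x ahead of the robot, y to its left, z up, the work surface at z = 0. Lengths are in m, angles in rad, forces in N, time in s.
With the tool pointing down it reaches from about 0.4 to 0.75 m from the base axis. Payload 19.5 kg.
Tool frame: the origin (TCP) lies on the front face of the gripper's body, between the roots of the fingers; the fingertips stand 73 mm ahead of it and the grasp point (between the pads) lies r.hold_point_z ahead of it (r.hold_point_z is the distance from the TCP to the grasp point, in m); z points along the fingers, y is the line along which they close (so a half turn about z gives the same grasp; the last joint's range is limited). The gripper opens to 85 mm and grips with 20 to 120 N. Pads are 22 mm wide; open, the fingers measure 114 mm over their backs; the gripper's body (76 mm by 85 mm) begins 54 mm behind the grasp point. The pads swing forward as they close: fully open they stand 13 mm farther back than shut.
Start: joints at [1.2, 0.707, -0.028, 1.485, 0.022, 0.951, -0.075], TCP at [0.186, -0.544, 0.304] pointing down, gripper open.
Joint ranges: [-2.71, 2.71], [-0.32, 2.16], [-1.57, 1.52], [0, 2.45], [-1.46, 4.6], [0, 2.02], [-2.83, 2.83]. Speed limits (rad/s): [1.89, 1.89, 2.57, 2.57, 3.01, 3.01, 3.01].

### API

Orientations are given as a rotation vector (axis times angle).
In Python, from plant import r, imaging gives the robot as it stands.
- The arm moves only by the tool arm_command, never from a script. Its argument "targets" is a list of rows, each a list of 3 entries, a list of its own where there are three numbers: the shift along the world's x, y, z in m, then the turn, a rotation vector about the world's x, y, z in degrees, then the closure, from -1 (fully open) to 1 (shut). In form: [[[tx, ty, tz], [ax, ay, az], grip], ...]. A call has 1 to 20 rows; each row is the pose to reach, as a shift and turn from the pose commanded when the call began; what a row does not reach only later rows make up. A row lasts 1/12 s, in which the tool goes at most 41.7 mm and 7.16 degrees, less where a joint would pass 70% of its speed; a pose out of reach is approached as far as the arm can. A call with a gripper value outside its range is refused whole. The fingers move at their own pace and stop on an object; "grip_force" is the grip in N (left out, the last holds). Time passes only in rows, so rows that repeat a pose let the fingers close. It gives the time, the measured TCP pose, the force, the opening and the grip force at its end, in the units of the state.
- r.get_obs(): the state, without advancing time (a new reading comes with each control period).
- imaging.camera(name): name is "scene" or "top"; returns a dict with "color" (400x640x3 uint8, red, green, blue), "z_map" (400x640 float32, m along the optical axis (not along the pixel's ray), 0 where there is no reading), "fx", "fy", "cx", "cy" (pixels), "T" (4x4, takes a point from camera to world coordinates). Camera axes: x right, y down, z forward; pixel columns grow to the right and rows downward; lengths in m; the calibration is good to about 2 mm. A picture is of the moment at which its call begins.
- r.sign_off(): hands the job in; it is judged then, once.
The state is a dict: "t": time; "joint_pos": joint angles; "joint_velocities": joint speeds; "joint_torque": joint torques, N m; "eef_pos": TCP position; "orientation": TCP orientation; "ft_force": force on the tool from outside, world axes, zero at the start; "ft_torque": the same for the moment, N m; "width": opening from 0.0 (shut) to 1.0 (fully open); "finger_force": force on a finger pad.
Only numpy, scipy, OpenCV 4.12 (cv2) and the standard library are available. Lean on these libraries where they do the work, as an engineer would, in place of code of your own. Each camera call takes 0.05 s, during which the arm holds its last target. There are 200 camera calls.

### The job

First push the woofer tray (blue lip) fully home with a fingertip; then hook a fingertip behind the orange lip of the tweeter tray and draw it out along its rails until it meets its stop. Do not pinch a lip between the fingers, do not touch the two loudspeaker drivers, which must stay seated in their trays, and leave the screw jar, screwdriver and ring magnet alone.

Things in the scene. Friction and masses are not known exactly. Their poses are not given: they have to be found in the camera images.
- tweeter_case: Fixed low grey case with a clear acrylic cover, holding the tweeter tray: 180 mm deep (its x), 170 mm wide (its y), 80 mm high. Origin: centre of its underside, on the bench. Its open front is at its own x = -90 mm and the tray slides out of it along its own -x, roughly towards the robot (the case may be turned up to 0.2 rad). The tweeter and woofer cases stand side by side in either order.
- tweeter_tray (a joint): How far the tweeter tray is drawn out, m: 0 = home (shut), 0.13 = fully out at its stop. The aluminium tray slides along the case's -x, stays where it is left, and takes about 3 N to move. It starts shut. Its floor is 130 mm wide with its upper face 18 mm above the bench, and always stands out at least 55 mm in front of the case; an upright lip closes its front end.
- tweeter_lip: The orange upright lip across the front end of the tweeter tray: 130 mm wide (y), 5 mm thick (x), from 12 to 62 mm above the bench. Origin: centre of its lower edge; axes parallel to the case's. Its front face (own x = -2.5 mm) looks to the robot.
- tweeter_strip: Orange pull strip, 4 mm thick, 126 mm wide, lining the back of the orange lip, from 18 to 62 mm above the bench. Origin: centre of its lower edge. Between it and the case front is an open slot down to the tray floor, 46 mm deep when the tray is home, wider as it comes out.
- tweeter_pull (a point): Point at the middle of the top edge of the pull strip's rear face, behind the orange lip of the tweeter tray, 62 mm above the bench; 6 mm behind the lip's origin and 8.5 mm behind the lip's front face. It travels with the tray; axes parallel to the case's.
- woofer_case: Fixed low grey case with a clear acrylic cover, holding the woofer tray: 180 mm deep (its x), 170 mm wide (its y), 80 mm high. Origin: centre of its underside, on the bench. Its open front is at its own x = -90 mm and the tray slides out of it along its own -x, roughly towards the robot (the case may be turned up to 0.2 rad). The woofer and tweeter cases stand side by side in either order.
- woofer_tray (a joint): How far the woofer tray is drawn out, m: 0 = home (shut), 0.13 = fully out at its stop. The aluminium tray slides along the case's -x, stays where it is left, and takes about 3 N to move. It starts standing 50 to 110 mm out. Its floor is 130 mm wide with its upper face 18 mm above the bench, and always stands out at least 55 mm in front of the case; an upright lip closes its front end.
- woofer_lip: The blue upright lip across the front end of the woofer tray: 130 mm wide (y), 5 mm thick (x), from 12 to 62 mm above the bench. Origin: centre of its lower edge; axes parallel to the case's. Its front face (own x = -2.5 mm) looks to the robot.
- woofer_strip: Blue pull strip, 4 mm thick, 126 mm wide, lining the back of the blue lip, from 18 to 62 mm above the bench. Origin: centre of its lower edge. Between it and the case front is an open slot down to the tray floor, 46 mm deep when the tray is home, wider as it comes out.
- woofer_pull (a point): Point at the middle of the top edge of the pull strip's rear face, behind the blue lip of the woofer tray, 62 mm above the bench; 6 mm behind the lip's origin and 8.5 mm behind the lip's front face. It travels with the tray; axes parallel to the case's.
- tweeter: Loose tweeter with a silver dome in a black round flange, 70 mm across, 31 mm high, about 150 g. It lies dome up in a round hole (54 mm) in the grey foam of its tray and rides along with it, its top 53 mm above the bench. Origin: centre of its underside; z up.
- tweeter_seat (a point): Where the tweeter's origin lies when seated in its foam: a point on the tray, on the axis of the foam's hole, 22 mm above the bench; at the middle of the case when the tray is home; travels with the tray.
- woofer: Black woofer, 112 mm across, 15 mm high, screwed onto the grey foam of its tray, its top 55 mm above the bench. Origin: centre of its underside, 142 mm behind the blue lip.
- screw_jar: Bystander: small upright jar with a black cap, 50 mm across, 60 mm high. Origin: centre of its underside.
- screwdriver: Bystander: red-handled screwdriver, 180 mm long, lying on the bench along its own x.
- magnet: Bystander: dark ring magnet, 72 mm across, 15 mm high, lying flat beside the cases. Origin: centre of its underside.

How it is judged:
On the way, in this order (a step that is already met when the one before it is completed fails the run):
1. the woofer tray is pushed home (value of joint woofer_tray below 0.006 m), for 0.2 s.
2. the tweeter tray is drawn out to its stop (value of joint tweeter_tray above 0.122 m), for 0.2 s.
At the end, for the whole second after the job is handed in: The woofer tray is home (within 6 mm), the tweeter tray is out at its stop (within 8 mm of it), both at rest; the tweeter lies seated in its foam (within 8 mm of the seat's axis, not raised 6 mm, tilted under 0.2 rad); the bystanders are within 15 mm of where they stood (value of joint woofer_tray below 0.006 m and value of joint tweeter_tray above 0.122 m and horizontal distance between tweeter and tweeter_seat below 0.008 m and z of tweeter in the frame of tweeter_seat below 0.006 m and angle between tweeter's own z axis and vertical below 0.2 rad and linear speed of tweeter below 0.02 m/s and linear speed of each of tweeter_lip, woofer_lip below 0.01 m/s and distance of each of screw_jar, screwdriver, magnet from where it was at the start of the episode below 0.015 m); the robot touches nothing.
It fails at once if a tray's lip is pinched between the fingers (over 1 N on its front and on its back at once) ((contact force between the fingers and tweeter_lip above 1 N and contact force between the fingers and tweeter_strip above 1 N) or (contact force between the fingers and woofer_lip above 1 N and contact force between the fingers and woofer_strip above 1 N)).
It fails at once if the robot touches the tweeter or the woofer with more than 1 N (contact force between any of the fingers, the arm and tweeter above 1 N or contact force between any of the fingers, the arm and woofer above 1 N).
It fails at once if the tweeter is lifted or knocked out of its seat (12 mm off) (distance between tweeter and tweeter_seat above 0.012 m).
It fails at once if the screw jar, screwdriver or ring magnet is moved more than 15 mm (distance of any of screw_jar, screwdriver, magnet from where it was at the start of the episode above 0.015 m).
It also fails if it takes over 51 s, if anything falls off the work surface, if the arm or the gripper's body presses on something with over 40 N, if the wrist force passes 120 N, or if a joint passes its speed limit or range.

## Working session

There is one attempt and no reset: what is moved stays moved. The work goes in short steps, Python scripts to look and compute and a tool call to move; the robot and the scene stay as the last step left them, time stands still between calls to the robot, and variables do not carry over. Pictures are saved under pics/ and viewed, at most 10 in all, crops included, and the job is handed in when it is done.

Besides the shell and the picture viewer there is one more tool, called after ">>>" by a JSON object that holds its "name" and its "arguments", one argument or row to a line. arm_command: Moves the arm, as the interface text tells. Its arguments: {"type":"object","properties":{"targets":{"type":"array"},"grip_force":{"type":"number"}},"required":["targets"]}

```bash
mkdir -p pics; cat > h.py <<'E'
import numpy as np, cv2
from plant import r, imaging
def pts(c):
    z=c["z_map"]; v,u=np.indices(z.shape)
    P=np.stack([(u-c["cx"])/c["fx"]*z,(v-c["cy"])/c["fy"]*z,z],-1)
    return P@c["T"][:3,:3].T+c["T"][:3,3]
E
python3 - <<'E'
from h import *
o=r.get_obs(); print({k:np.round(v,3) for k,v in o.items()}, r.hold_point_z)
for n in("top","scene"):
    c=imaging.camera(n); cv2.imwrite(f"pics/{n}0.png",c["color"][...,::-1]); P=pts(c)
    print(n,c["T"][:3,3].round(3))
    hsv=cv2.cvtColor(c["color"],cv2.COLOR_RGB2HSV)
    for name,lo,hi in(("orange",(8,140,90),(22,255,255)),("blue",(100,130,60),(125,255,255))):
        m=(cv2.inRange(hsv,lo,hi)>0)
        k,l,s,_=cv2.connectedComponentsWithStats(m.astype(np.uint8))
        for i in range(1,k):
            if s[i,4]<60: continue
            q=P[(l==i)&(c["z_map"]>0)]
            t=q[(q[:,2]>.056)&(q[:,2]<.068)]
            print(name,s[i],len(t),q.min(0).round(3),q.max(0).round(3))
            if len(t)>20: print(cv2.minAreaRect((t[:,:2]*1000).astype(np.float32)), cv2.boxPoints(cv2.minAreaRect((t[:,:2]*1000).astype(np.float32))).round(1).tolist())
E
```

```text
{'t': np.float64(0.0), 'joint_pos': array([ 1.2  ,  0.707, -0.028,  1.485,  0.022,  0.951, -0.075]), 'joint_velocities': array([ 0.001, -0.   ,  0.001,  0.   ,  0.   , -0.001,  0.001]), 'joint_torque': array([ 1.0000e-03, -8.8322e+01,  1.2340e+00, -2.3617e+01,  1.7000e-02,
        7.0000e-03,  0.0000e+00]), 'eef_pos': array([ 0.186, -0.544,  0.303]), 'orientation': array([-3.098, -0.514,  0.   ]), 'ft_force': array([ 0.162,  0.175, -0.11 ]), 'ft_torque': array([ 0.004, -0.004,  0.036]), 'finger_force': np.float64(0.0), 'width': np.float64(1.0)} 0.0539
top [ 0.363 -0.016  1.515]
orange [279  97  13  13 124] 0 [0.911 0.089 0.009] [0.952 0.131 0.04 ]
orange [296  98  13  12 126] 0 [ 0.912  0.034 -0.   ] [0.952 0.075 0.041]
orange [330  98  12  13 126] 0 [ 0.91  -0.075  0.008] [ 0.958 -0.038  0.04 ]
orange [346  99  13  12 125] 0 [ 0.91  -0.131  0.001] [ 0.957 -0.092  0.04 ]
orange [ 57 170  10   9  67] 0 [0.662 0.789 0.037] [0.688 0.823 0.051]
orange [357 206  41  10 120] 87 [ 0.566 -0.251  0.037] [ 0.589 -0.127  0.07 ]
((578.092041015625, -188.93399047851562), (124.93611145019531, 7.13
[... 764 characters left out ...]
3.0999755859375, -124.9000015258789], [581.4000244140625, -123.19999694824219]]
orange [247 329  19  19 280] 0 [ 0.908 -0.134  0.002] [ 0.95  -0.09   0.037]
orange [273 332  19  19 284] 0 [ 0.907 -0.076  0.003] [ 0.951 -0.035  0.036]
orange [324 338  19  19 282] 0 [0.911 0.036 0.025] [0.95  0.074 0.036]
orange [350 341  19  19 287] 0 [0.909 0.091 0.004] [0.951 0.13  0.036]
blue [381 178  53   7 129] 128 [0.509 0.134 0.056] [0.522 0.262 0.066]
((515.4879150390625, 198.02383422851562), (127.92546081542969, 12.155680656433105), 89.35917663574219) [[508.70001220703125, 134.10000610351562], [520.7999877929688, 134.0], [522.2999877929688, 261.8999938964844], [510.1000061035156, 262.1000061035156]]
```

View pics/top0.png

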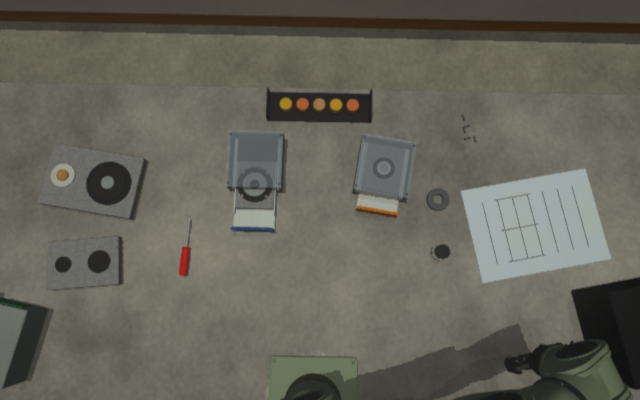

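View pics/scene0.png

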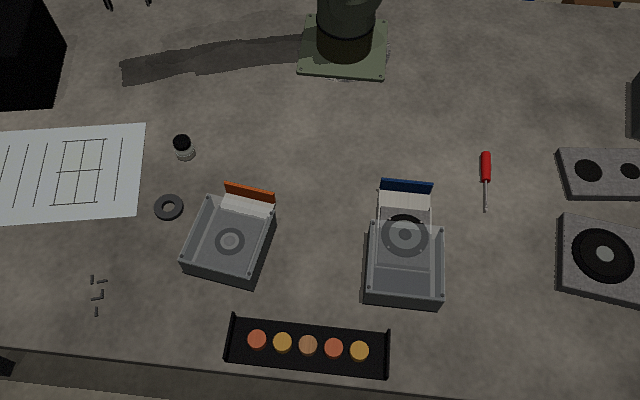

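The top view shows the blue lip at about (253,230) px, already drawn out, and the orange lip at (378,211) px, shut. The jar (441,252), magnet (437,199) and screwdriver (186,250) are clear of the travel paths. The lips measure about 125–129 mm wide at z≈0.06, which matches the description. Next I shut the fingers and travel high to the blue side.

>>> {"name": "arm_command", "arguments": {
  "targets": [
    [[0.264,0.194,0],[0,0,-19.4],1],
    [[0.264,0.194,0],[0,0,-19.4],1],
    [[0.264,0.194,0],[0,0,-19.4],1],
    [[0.264,0.194,0],[0,0,-19.4],1],
    [[0.264,0.194,0],[0,0,-19.4],1],
    [[0.264,0.194,0],[0,0,-19.4],1],
    [[0.264,0.194,0],[0,0,-19.4],1],
    [[0.264,0.194,0],[0,0,-19.4],1],
    [[0.264,0.194,0],[0,0,-19.4],1],
    [[0.264,0.544,0],[0,0,-19.4],1],
    [[0.264,0.544,0],[0,0,-19.4],1],
    [[0.264,0.544,0],[0,0,-19.4],1],
    [[0.264,0.544,0],[0,0,-19.4],1],
    [[0.264,0.544,0],[0,0,-19.4],1],
    [[0.264,0.544,0],[0,0,-19.4],1],
    [[0.264,0.544,0],[0,0,-19.4],1],
    [[0.264,0.544,0],[0,0,-19.4],1],
    [[0.264,0.544,0],[0,0,-19.4],1],
    [[0.264,0.544,0],[0,0,-19.4],1],
    [[0.264,0.544,0],[0,0,-19.4],1]
  ]
}}

```text
t: 1.77
eef_pos: [0.4496, 0.0003, 0.3038]
orientation: [3.141, -0.013, -0.0]
ft_force: [0.1, -1.3, -0.7]
width: -0.006
finger_force: 0.0
```

```bash
python3 - <<'E'
from h import *
from scipy.spatial.transform import Rotation as R
o=r.get_obs(); print(o["t"],o["eef_pos"].round(4),R.from_rotvec(o["orientation"]).as_matrix().round(3),o["width"],o["ft_force"].round(2))
E
```

```text
1.7667 [4.496e-01 3.000e-04 3.038e-01] [[ 1.    -0.008 -0.   ]
 [-0.008 -1.    -0.   ]
 [-0.     0.    -1.   ]] -0.00637090945175657 [ 0.13 -1.26 -0.7 ]
```

>>> {"name": "arm_command", "arguments": {
  "targets": [
    [[0.005,0.197,0],[0,0,0],1],
    [[0.005,0.197,0],[0,0,0],1],
    [[0.005,0.197,0],[0,0,0],1],
    [[0.005,0.197,0],[0,0,0],1],
    [[0.005,0.197,0],[0,0,0],1],
    [[0.005,0.197,0],[0,0,0],1],
    [[0.005,0.197,-0.192],[0,0,0],1],
    [[0.005,0.197,-0.192],[0,0,0],1],
    [[0.005,0.197,-0.192],[0,0,0],1],
    [[0.005,0.197,-0.192],[0,0,0],1],
    [[0.005,0.197,-0.192],[0,0,0],1],
    [[0.005,0.197,-0.192],[0,0,0],1],
    [[0.005,0.197,-0.192],[0,0,0],1]
  ]
}}

```text
t: 2.85
eef_pos: [0.4549, 0.1955, 0.1118]
orientation: [3.14, -0.018, -0.002]
ft_force: [-0.0, 0.3, 1.1]
width: -0.003
finger_force: 0.0
```

```bash
python3 - <<'E'
from h import *
o=r.get_obs(); print(o["eef_pos"].round(4),o["ft_force"].round(2))
c=imaging.camera("scene"); im=c["color"][...,::-1][140:320,160:480]
cv2.imwrite("pics/s1.png",cv2.resize(im,(800,450)))
# top of case walls (z~0.08): extents per side
for n in("top","scene"):
    c=imaging.camera(n);P=pts(c)
    for lo,hi in((.05,.33),(-.32,-.07)):
        q=P[(P[...,2]>.074)&(P[...,2]<.086)&(P[...,1]>lo)&(P[...,1]<hi)&(P[...,0]>.53)&(P[...,0]<.85)]
        print(n,len(q),cv2.minAreaRect((q[:,:2]*1000).astype(np.float32)) if len(q) else 0)
E
```

```text
[0.4549 0.1955 0.1118] [-0.    0.3   1.09]
top 2894 ((731.6934814453125, 194.93482971191406), (170.88055419921875, 181.2657012939453), 89.73843383789062)
top 2878 ((718.5681762695312, -211.83755493164062), (170.5988311767578, 182.65951538085938), 81.1122817993164)
scene 5743 ((729.808837890625, 196.9283447265625), (171.04727172851562, 183.60293579101562), 88.99876403808594)
scene 5409 ((716.9646606445312, -209.4936981201172), (172.18382263183594, 183.09417724609375), 81.39307403564453)
```

View pics/s1.png

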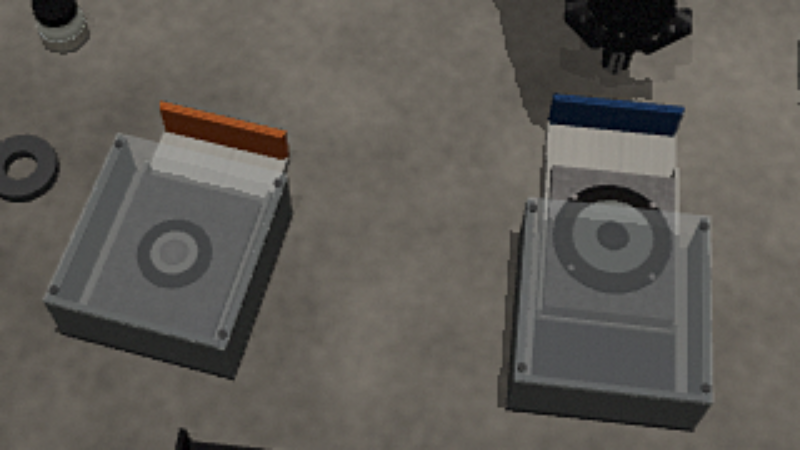

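The crop shows the fingertips (615,60) in front of the middle of the blue lip (617,112). The orange lip is at (224,130). Both case tops measure 170×182 mm at z≈0.08. That puts the blue tray about 76 mm out, and its front face when home at x≈0.586. I push it now.

>>> {"name": "arm_command", "arguments": {
  "targets": [
    [[0.015,0,0],[0,0,0],1],
    [[0.03,0,0],[0,0,0],1],
    [[0.036,0,0],[0,0,0],1],
    [[0.042,0,0],[0,0,0],1],
    [[0.048,0,0],[0,0,0],1],
    [[0.054,0,0],[0,0,0],1],
    [[0.06,0,0],[0,0,0],1],
    [[0.066,0,0],[0,0,0],1],
    [[0.072,0,0],[0,0,0],1],
    [[0.078,0,0],[0,0,0],1],
    [[0.084,0,0],[0,0,0],1],
    [[0.09,0,0],[0,0,0],1],
    [[0.096,0,0],[0,0,0],1],
    [[0.102,0,0],[0,0,0],1],
    [[0.106,0,0],[0,0,0],1],
    [[0.11,0,0],[0,0,0],1],
    [[0.112,0,0],[0,0,0],1],
    [[0.114,0,0],[0,0,0],1],
    [[0.114,0,0],[0,0,0],1]
  ]
}}

```text
t: 4.58
eef_pos: [0.569, 0.1968, 0.1118]
orientation: [-3.141, 0.016, -0.001]
ft_force: [-0.3, -0.5, 0.0]
width: -0.001
finger_force: 0.0
```

>>> {"name": "arm_command", "arguments": {
  "targets": [
    [[0.001,0,0],[0,0,0],1],
    [[0.002,0,0],[0,0,0],1],
    [[0.003,0,0],[0,0,0],1],
    [[0.003,0,0],[0,0,0],1]
  ]
}}

```text
t: 4.92
eef_pos: [0.5718, 0.1968, 0.1119]
orientation: [-3.141, 0.015, -0.0]
ft_force: [-1.7, -0.5, 0.4]
width: -0.008
finger_force: 0.6
```

>>> {"name": "arm_command", "arguments": {
  "targets": [
    [[0.001,0,0],[0,0,0],1],
    [[0.002,0,0],[0,0,0],1],
    [[0.003,0,0],[0,0,0],1],
    [[0.003,0,0],[0,0,0],1]
  ]
}}

```text
t: 5.25
eef_pos: [0.5734, 0.1969, 0.1118]
orientation: [3.141, -0.015, -0.006]
ft_force: [-13.1, -2.0, 7.9]
width: -0.001
finger_force: 6.7
```

```bash
cat >> h.py <<'E'
def lips():
    for n in("top","scene"):
        c=imaging.camera(n); hsv=cv2.cvtColor(c["color"],cv2.COLOR_RGB2HSV); P=pts(c)
        for name,lo,hi in(("orange",(8,140,60),(22,255,255)),("blue",(100,130,40),(125,255,255))):
            m=cv2.inRange(hsv,lo,hi)>0
            q=P[m&(abs(P[...,2]-.062)<.008)&(P[...,0]<.66)]
            if len(q)>10: print(n,name,len(q),cv2.minAreaRect((q[:,:2]*1000).astype(np.float32)),np.median(q,0).round(4))
    return c
E
python3 - <<'E'
from h import *
lips(); o=r.get_obs(); print(o["ft_force"].round(2))
E
```

```text
top orange 90 ((577.9828491210938, -188.82974243164062), (125.07818603515625, 7.452051162719727), 80.96747589111328) [ 0.5775 -0.1887  0.0626]
scene orange 206 ((578.7487182617188, -189.17686462402344), (127.76811218261719, 12.27849292755127), 80.78179168701172) [ 0.5789 -0.1874  0.0612]
scene blue 155 ((589.9373168945312, 198.38479614257812), (127.20201110839844, 9.302038192749023), 89.84479522705078) [0.5898 0.1994 0.0614]
[-13.36  -1.21   7.78]
```

Contact with the stop reads 13 N, and the blue lip is at x=0.590, as predicted, so the woofer tray is home. Now I back off, go up, and move over the slot behind the orange lip at about (0.603, -0.193).

>>> {"name": "arm_command", "arguments": {
  "targets": [
    [[0,0,0],[0,0,0],1],
    [[-0.025,0,0],[0,0,0],1],
    [[-0.05,0,0],[0,0,0],1],
    [[-0.05,0,0.1],[0,0,0],1],
    [[-0.05,0,0.1],[0,0,0],1],
    [[-0.05,0,0.1],[0,0,0],1],
    [[0.028,-0.39,0.1],[0,0,-8.2],1],
    [[0.028,-0.39,0.1],[0,0,-8.2],1],
    [[0.028,-0.39,0.1],[0,0,-8.2],1],
    [[0.028,-0.39,0.1],[0,0,-8.2],1],
    [[0.028,-0.39,0.1],[0,0,-8.2],1],
    [[0.028,-0.39,0.1],[0,0,-8.2],1],
    [[0.028,-0.39,0.1],[0,0,-8.2],1],
    [[0.028,-0.39,0.1],[0,0,-8.2],1],
    [[0.028,-0.39,0.1],[0,0,-8.2],1],
    [[0.028,-0.39,0.1],[0,0,-8.2],1],
    [[0.028,-0.39,0.1],[0,0,-8.2],1],
    [[0.028,-0.39,0.1],[0,0,-8.2],1],
    [[0.028,-0.39,0.1],[0,0,-8.2],1],
    [[0.028,-0.39,0.1],[0,0,-8.2],1]
  ]
}}

```text
t: 7.02
eef_pos: [0.6029, -0.1919, 0.212]
orientation: [-3.132, 0.237, -0.001]
ft_force: [-0.5, -0.5, 0.2]
width: -0.002
finger_force: 0.0
```

```bash
python3 - <<'E'
from h import *
from scipy.spatial.transform import Rotation as R
c=lips(); o=r.get_obs(); print(o["eef_pos"].round(4),o["ft_force"].round(2),R.from_rotvec(o["orientation"]).as_matrix().round(3))
P=pts(c)
q=P[(abs(P[...,0]-.6)<.08)&(abs(P[...,1]+.19)<.06)&(P[...,2]>.125)&(P[...,2]<.17)]
print(q.min(0),q.max(0))
cv2.imwrite("pics/s2.png",cv2.resize(c["color"][...,::-1][120:300,160:480],(800,450)))
E
```

```text
top blue 58 ((588.55322265625, 194.88314819335938), (118.06892395019531, 4.681097507476807), 89.9524917602539) [0.588  0.1889 0.0612]
scene orange 206 ((578.7639770507812, -188.618896484375), (130.8046417236328, 13.402084350585938), 80.1808853149414) [ 0.5788 -0.189   0.0613]
scene blue 164 ((590.4644775390625, 198.21534729003906), (126.8765869140625, 10.396711349487305), 89.37943267822266) [0.5903 0.1975 0.0615]
[ 0.6029 -0.1921  0.212 ] [-0.58 -0.15 -0.08] [[ 0.989 -0.151  0.   ]
 [-0.151 -0.989  0.   ]
 [ 0.    -0.    -1.   ]]
[ 0.59981394 -0.20560572  0.14125785] [ 0.61678378 -0.17788037  0.16900181]
```

View pics/s2.png

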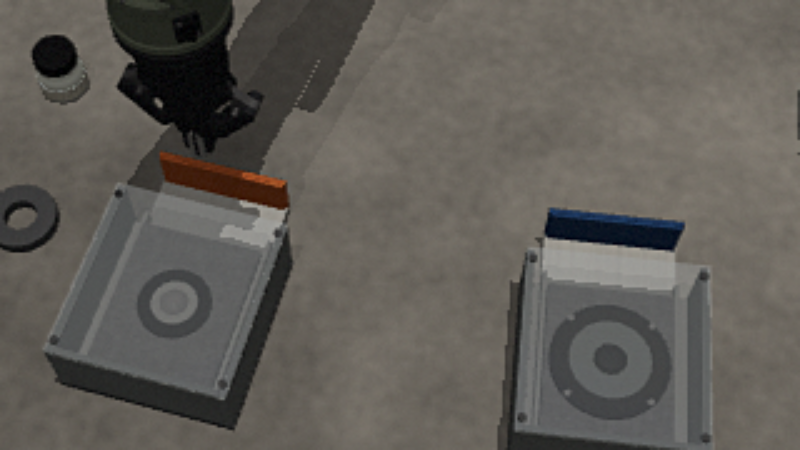

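The woofer is home: its blue lip (615,228) is flush at its case. The orange tray is still shut and the fingertips (197,148) hang above its slot. I lower them into the slot.

>>> {"name": "arm_command", "arguments": {
  "targets": [
    [[0.001,-0.001,-0.03],[0,0,0],1],
    [[0.001,-0.001,-0.05],[0,0,0],1],
    [[0.001,-0.001,-0.06],[0,0,0],1],
    [[0.001,-0.001,-0.07],[0,0,0],1],
    [[0.001,-0.001,-0.08],[0,0,0],1],
    [[0.001,-0.001,-0.085],[0,0,0],1],
    [[0.001,-0.001,-0.085],[0,0,0],1]
  ]
}}

```text
t: 7.7
eef_pos: [0.6036, -0.194, 0.1262]
orientation: [-3.132, 0.24, 0.001]
ft_force: [0.1, -0.5, 0.7]
width: -0.001
finger_force: 0.0
```

>>> {"name": "arm_command", "arguments": {
  "targets": [
    [[0,0,-0.008],[0,0,0],1],
    [[0,0,-0.016],[0,0,0],1],
    [[0,0,-0.02],[0,0,0],1],
    [[0,0,-0.02],[0,0,0],1]
  ]
}}

```text
t: 8.03
eef_pos: [0.6033, -0.1941, 0.1059]
orientation: [-3.132, 0.24, 0.002]
ft_force: [-0.6, -0.5, -0.4]
width: -0.0
finger_force: 0.0
```

The fingertips are in the slot without contact. I draw gently along the case axis (-0.988, 0.153).

>>> {"name": "arm_command", "arguments": {
  "targets": [
    [[-0.003,0.0005,0],[0,0,0],1],
    [[-0.006,0.0009,0],[0,0,0],1],
    [[-0.0085,0.0013,0],[0,0,0],1],
    [[-0.011,0.0017,0],[0,0,0],1],
    [[-0.014,0.0022,0],[0,0,0],1],
    [[-0.018,0.0028,0],[0,0,0],1],
    [[-0.022,0.0034,0],[0,0,0],1],
    [[-0.026,0.004,0],[0,0,0],1],
    [[-0.03,0.0046,0],[0,0,0],1],
    [[-0.034,0.0053,0],[0,0,0],1],
    [[-0.038,0.0059,0],[0,0,0],1],
    [[-0.042,0.0065,0],[0,0,0],1],
    [[-0.046,0.0071,0],[0,0,0],1],
    [[-0.05,0.0077,0],[0,0,0],1],
    [[-0.054,0.0084,0],[0,0,0],1],
    [[-0.058,0.009,0],[0,0,0],1],
    [[-0.062,0.0096,0],[0,0,0],1],
    [[-0.065,0.01,0],[0,0,0],1],
    [[-0.067,0.0104,0],[0,0,0],1],
    [[-0.067,0.0104,0],[0,0,0],1]
  ]
}}

```text
t: 9.7
eef_pos: [0.5361, -0.1837, 0.1068]
orientation: [-3.132, 0.24, 0.001]
ft_force: [0.0, 0.1, 0.1]
width: -0.003
finger_force: 0.0
```

```bash
python3 - <<'E'
from h import *
c=lips(); o=r.get_obs(); print(o["eef_pos"].round(4),o["ft_force"].round(2))
cv2.imwrite("pics/s3.png",cv2.resize(c["color"][...,::-1][120:300,160:480],(800,450)))
E
```

```text
top blue 58 ((588.2662963867188, 195.1132354736328), (118.12337493896484, 4.781044006347656), 89.52770233154297) [0.5882 0.1877 0.0618]
scene orange 45 ((521.717529296875, -177.70436096191406), (124.8320083618164, 12.556144714355469), 80.80035400390625) [ 0.53   -0.1311  0.0612]
scene blue 161 ((589.7620239257812, 198.36788940429688), (127.1880874633789, 11.20035457611084), 89.39601135253906) [0.59   0.1975 0.0615]
[ 0.5364 -0.1838  0.1067] [-0.49 -0.04 -0.2 ]
```

View pics/s3.png

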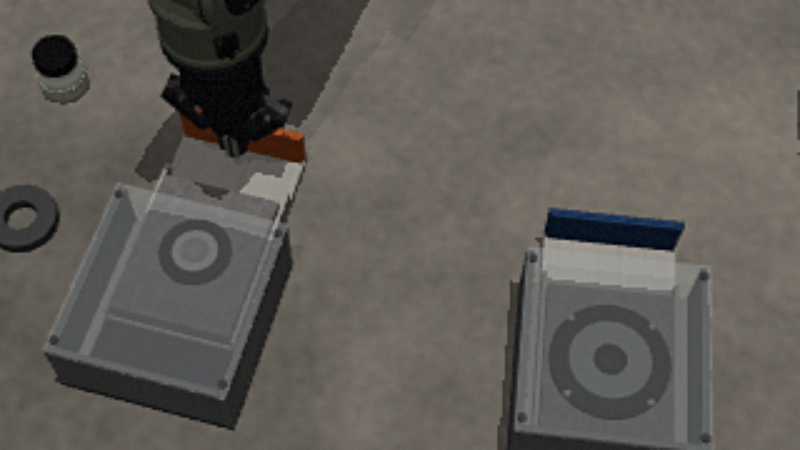

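The orange tray is following: the lip (240,135) is about 58 mm out, the tweeter (195,252) is riding along seated, and the blue lip is unchanged. I carry on.

>>> {"name": "arm_command", "arguments": {
  "targets": [
    [[-0.002,0.0003,0],[0,0,0],1],
    [[-0.005,0.0008,0],[0,0,0],1],
    [[-0.009,0.0014,0],[0,0,0],1],
    [[-0.013,0.002,0],[0,0,0],1],
    [[-0.017,0.0026,0],[0,0,0],1],
    [[-0.021,0.0033,0],[0,0,0],1],
    [[-0.025,0.0039,0],[0,0,0],1],
    [[-0.029,0.0045,0],[0,0,0],1],
    [[-0.033,0.0051,0],[0,0,0],1],
    [[-0.037,0.0057,0],[0,0,0],1],
    [[-0.041,0.0063,0],[0,0,0],1],
    [[-0.045,0.007,0],[0,0,0],1],
    [[-0.049,0.0076,0],[0,0,0],1],
    [[-0.053,0.0082,0],[0,0,0],1],
    [[-0.057,0.0088,0],[0,0,0],1],
    [[-0.06,0.0093,0],[0,0,0],1],
    [[-0.062,0.0096,0],[0,0,0],1],
    [[-0.064,0.0099,0],[0,0,0],1],
    [[-0.066,0.0102,0],[0,0,0],1],
    [[-0.066,0.0102,0],[0,0,0],1]
  ]
}}

```text
t: 11.47
eef_pos: [0.4702, -0.1736, 0.1069]
orientation: [-3.132, 0.24, 0.001]
ft_force: [-0.6, 1.0, -0.2]
width: -0.001
finger_force: 0.0
```

>>> {"name": "arm_command", "arguments": {
  "targets": [
    [[-0.001,0.0002,0],[0,0,0],1],
    [[-0.002,0.0003,0],[0,0,0],1],
    [[-0.003,0.0005,0],[0,0,0],1],
    [[-0.004,0.0006,0],[0,0,0],1],
    [[-0.004,0.0006,0],[0,0,0],1]
  ]
}}

```text
t: 11.88
eef_pos: [0.4664, -0.173, 0.1069]
orientation: [-3.132, 0.24, 0.0]
ft_force: [1.2, -0.5, -0.1]
width: -0.001
finger_force: 0.5
```

>>> {"name": "arm_command", "arguments": {
  "targets": [
    [[-0.001,0.0002,0],[0,0,0],1],
    [[-0.002,0.0003,0],[0,0,0],1],
    [[-0.003,0.0005,0],[0,0,0],1],
    [[-0.003,0.0005,0],[0,0,0],1]
  ]
}}

```text
t: 12.22
eef_pos: [0.4636, -0.1725, 0.1069]
orientation: [3.132, -0.24, 0.0]
ft_force: [2.8, -0.6, -1.1]
width: -0.003
finger_force: 1.4
```

```bash
python3 - <<'E'
from h import *
c=lips(); o=r.get_obs(); print(o["eef_pos"].round(4),o["ft_force"].round(2))
E
```

```text
top blue 57 ((587.9034423828125, 194.8415985107422), (118.0177230834961, 5.395577430725098), 89.73281860351562) [0.588  0.1861 0.0624]
scene orange 48 ((451.0423889160156, -166.00811767578125), (125.8905029296875, 11.420841217041016), 80.8615493774414) [ 0.4582 -0.1219  0.0612]
scene blue 164 ((590.3887939453125, 198.5475311279297), (127.9457015991211, 11.094982147216797), 89.6011734008789) [0.5903 0.1973 0.0619]
[ 0.4637 -0.1725  0.1069] [ 2.42 -0.24 -0.06]
```

>>> {"name": "arm_command", "arguments": {
  "targets": [
    [[-0.001,0.0002,0],[0,0,0],1],
    [[-0.002,0.0003,0],[0,0,0],1],
    [[-0.002,0.0003,0],[0,0,0],1]
  ]
}}

```text
t: 12.57
eef_pos: [0.4633, -0.1724, 0.107]
orientation: [3.132, -0.239, 0.007]
ft_force: [14.9, -1.5, -7.8]
width: 0.001
finger_force: 7.0
```

It is at the stop (15 N, no further movement). I come off the strip, go up, and check.

>>> {"name": "arm_command", "arguments": {
  "targets": [
    [[0.004,-0.0006,0],[0,0,0],1],
    [[0.014,-0.0022,0],[0,0,0],1],
    [[0.02,-0.003,0],[0,0,0],1],
    [[0.02,-0.003,0],[0,0,0],1],
    [[0.02,-0.003,0.03],[0,0,0],1],
    [[0.02,-0.003,0.06],[0,0,0],1],
    [[0.02,-0.003,0.1],[0,0,0],1],
    [[0.02,-0.003,0.14],[0,0,0],1],
    [[0.02,-0.003,0.18],[0,0,0],1],
    [[0.02,0.1,0.18],[0,0,0],1],
    [[0.02,0.16,0.18],[0,0,0],1],
    [[0.02,0.16,0.18],[0,0,0],1],
    [[0.02,0.16,0.18],[0,0,0],1],
    [[0.02,0.16,0.18],[0,0,0],1],
    [[0.02,0.16,0.18],[0,0,0],1],
    [[0.02,0.16,0.18],[0,0,0],1],
    [[0.02,0.16,0.18],[0,0,0],1]
  ]
}}

```text
t: 13.98
eef_pos: [0.4814, -0.0134, 0.2868]
orientation: [3.132, -0.243, -0.0]
ft_force: [0.1, 0.2, 0.2]
width: -0.001
finger_force: 0.0
```

```bash
python3 - <<'E'
from h import *
c=lips(); o=r.get_obs(); print(o["eef_pos"].round(4),o["ft_force"].round(2))
cv2.imwrite("pics/s4.png",cv2.resize(c["color"][...,::-1][120:300,160:480],(800,450)))
E
```

```text
top orange 89 ((449.3597106933594, -168.75352478027344), (127.30174255371094, 6.271286487579346), 80.80818939208984) [ 0.4486 -0.1697  0.0627]
top blue 66 ((587.8887939453125, 196.64552307128906), (121.27674865722656, 4.4902520179748535), 89.45527648925781) [0.588  0.1905 0.0612]
scene orange 160 ((450.54266357421875, -167.45407104492188), (127.6767807006836, 12.589336395263672), 80.96076202392578) [ 0.4501 -0.1668  0.0618]
scene blue 163 ((590.087158203125, 197.7735595703125), (126.3524398803711, 11.837450981140137), 89.09114837646484) [0.5901 0.1972 0.0617]
[ 0.4815 -0.0133  0.2868] [-1.02 -0.37 -0.41]
```

View pics/s4.png

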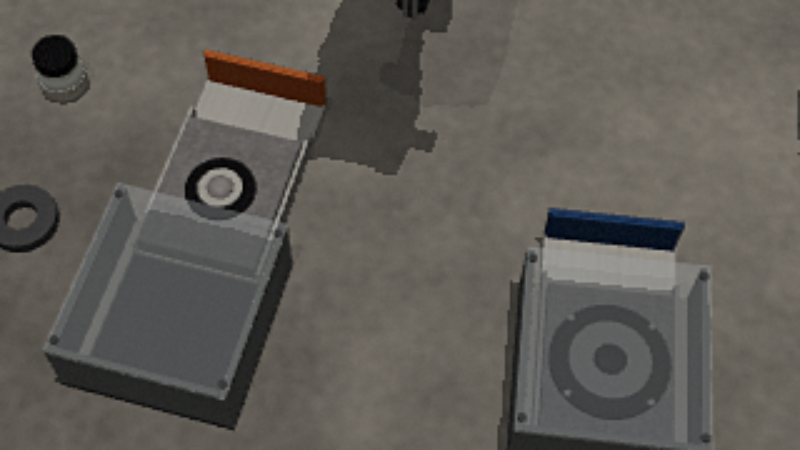

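The orange tray is about 130 mm out with its lip at (265,77). The tweeter (220,187) is flat in its foam, the blue tray is home, the jar and magnet haven't moved, and the arm is clear. I hand in.

```bash
python3 -c "
from plant import r
print(r.sign_off())"
```

```text
the job is handed in; nothing more can be done
None
```

I pushed the woofer tray home and drew the tweeter tray out to its stop, about 130 mm; the last picture shows the tweeter seated and the jar and magnet unmoved, and the job is handed in, though the hand-in returned no verdict.

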